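# Load the antenna kit rack in reverse order

### The job

Pack the portable antenna kit: move the four accessories from the cups on the aluminium bench strip into the four pockets of the plywood kit rack, in reverse order. The one nearest the wing nut on the strip goes into the pocket farthest from the wing nut on the rack, the next one into the next pocket, and so on to the last. Leave every one standing upright on the floor of its own pocket, let go and at rest.

Things in the scene. Friction and masses are not known exactly. Their poses are not given: they have to be found in the camera images.
- long_coil: tall slim black coil with copper turns, upright cylinder 32 mm diameter and 85 mm high, with a thin brass stud (10 mm diameter) on top to 97 mm; the slimmest and tallest cylinder. About 140 g, loose. Origin: centre of its underside, z up its axis. At the start it stands in its own cup on the bench strip.
- fat_coil: short fat black coil with copper turns, upright cylinder 42 mm diameter and 70 mm high, with a brass stud (12 mm diameter) on top to 80 mm; the thickest of the four. About 160 g, loose. Origin: centre of its underside, z up its axis. At the start it stands in its own cup on the bench strip.
- match_box: plain aluminium matching unit, upright square box 34 x 34 mm and 75 mm high, with a round brass socket (16 mm diameter) on top to 87 mm; sides along its own x and y; the only square one. About 150 g, loose. Origin: centre of its underside, z up its axis. At the start it stands in its own cup on the bench strip.
- dummy_load: dark steel dummy load with round cooling fins, upright cylinder 38 mm diameter over the fins and 78 mm high, with a steel connector (14 mm diameter) on top to 92 mm. About 180 g, loose. Origin: centre of its underside, z up its axis. At the start it stands in its own cup on the bench strip.
- cup_long_coil: fixed shallow grey square cup in which long_coil stands at the start; the four cups look alike. 60 x 60 mm, 14 mm high, walls and floor 3 mm. Origin: centre of its underside, on the strip (item undersides start 3 mm above it). x and y as those of the strip.
- cup_fat_coil: fixed shallow grey square cup in which fat_coil stands at the start; the four cups look alike. 60 x 60 mm, 14 mm high, walls and floor 3 mm. Origin: centre of its underside, on the strip (item undersides start 3 mm above it). x and y as those of the strip.
- cup_match_box: fixed shallow grey square cup in which match_box stands at the start; the four cups look alike. 60 x 60 mm, 14 mm high, walls and floor 3 mm. Origin: centre of its underside, on the strip (item undersides start 3 mm above it). x and y as those of the strip.
- cup_dummy_load: fixed shallow grey square cup in which dummy_load stands at the start; the four cups look alike. 60 x 60 mm, 14 mm high, walls and floor 3 mm. Origin: centre of its underside, on the strip (item undersides start 3 mm above it). x and y as those of the strip.
- bench_strip: Fixed flat aluminium strip 71 x 269 x 6 mm with the four cups in a row, centres at x = 0, y = -99, -33, 33, 99 mm; which cup is where changes. Lies before or behind the rack. Brass wing nut on the +y end tab (157 mm out, 28 mm high). Row along y, x across. Origin: centre of the row at the underside, on the table.
- kit_rack: Fixed plywood rack 71 x 269 mm, four empty open pockets in a row, centres at x = 0, y = -99, -33, 33, 99 mm, each 61 x 61 mm inside, floor top 6 mm and wall tops 24 mm above the origin. Its y and that of the strip are within 0.2 rad of world y. Brass wing nut on the +y end tab (157 mm out, 28 mm high). Row along y, x across. Origin: centre of the row at the underside, on the table.

How it is judged:
By the outcome, as a careful person would: the job done as asked, in the order asked, and still so for the second after the job is handed in, with the robot touching nothing.
It also fails if it takes over 99 s, if anything falls off the work surface, if the arm or the gripper's body presses on something with over 40 N, if the wrist force passes 120 N, or if a joint passes its speed limit or range.

### The arm

A 6-joint arm with a two-finger parallel gripper is mounted at the origin on the work surface. World frame = base frame: x ahead of the robot, y to its left, z up, the work surface at z = 0. Lengths are in m, angles in rad, forces in N, time in s.
With the tool pointing down it reaches from about 0.375 to 0.975 m from the base axis. Payload 3.8 kg.
Tool frame: the origin (TCP) lies midway between the tips of the shut fingers; the grasp point (between the pads) lies bot.tcp_to_grasp behind it (bot.tcp_to_grasp is the distance from the TCP to the grasp point, in m); y points along the fingers, z is the direction in which the jaws open and shut, and the axes are right-handed (so a half turn about y gives the same grasp; the last joint's range is limited). The gripper opens to 85 mm and grips with 20 to 120 N. Pads are 22 mm wide; open, the fingers measure 114 mm over their backs; the gripper's body (76 mm by 85 mm) begins 54 mm behind the grasp point. The pads swing forward as they close: fully open they stand 13 mm farther back than shut.
Start: joints at [1.099, 0.264, 1.604, -0, 1.274, -0.037], TCP at [0.284, 0.612, 0.231] pointing down, gripper open.
Joint ranges: [-2.63, 2.63], [-0.94, 2.18], [0.31, 2.57], [-1.31, 4.45], [0, 2.66], [-2.55, 2.55]. Speed limits (rad/s): [2.57, 2.57, 3.14, 3.14, 3.14, 3.14].

### API

Orientations are given as a 3x3 rotation matrix whose columns are the frame's x, y, z axes.
In Python, from rig import bot, eyes gives the robot as it stands.
- The arm moves only by the tool send_rows, never from a script. Its argument "commands" is a list of rows, each an object of numbers: "hand": the finger opening in mm, from 0 to 85.4; "dx", "dy", "dz": the shift along the tool's x, y, z in mm; "wx", "wy", "wz": the turn, a rotation vector about the tool's x, y, z in degrees. In form: [{"hand": .., "dx": .., "dy": .., "dz": .., "wx": .., "wy": .., "wz": ..}, ...]. A call has 1 to 8 rows; each row shifts and turns the commanded pose from where the row before left it, along the tool's axes as they then stand; what a row does not reach is not made up. A row lasts 1/12 s, in which the tool goes at most 41.7 mm and 7.16 degrees, less where a joint would pass 70% of its speed; a pose out of reach is approached as far as the arm can. A call is refused whole if a number of a shift passes 41.7 or a number of a turn 7.16, either way. A call with a gripper value outside its range is refused whole. The fingers move at their own pace and stop on an object; "grip_force" is the grip in N (left out, the last holds). Time passes only in rows, so rows that do not move let the fingers close. It gives the time, the measured TCP pose, the force and the opening at its end, in the units of the state.
- bot.get_state(): the state, without advancing time (a new reading comes with each control period).
- eyes.read_camera(name): name is "scene" or "side" or "wrist"; returns a dict with "image" (400x640x3 uint8, red, green, blue), "intrinsics" (3x3 intrinsics, pixels), "dist_coeffs" ([k1, k2, p1, p2, k3] as OpenCV has them; the pictures are not rectified), "R" (3x3) and "t" (3): a world point X has camera coordinates R X + t. Camera axes: x right, y down, z forward; pixel columns grow to the right and rows downward; lengths in m; the calibration is good to about 2 mm. A picture is of the moment at which its call begins. There is no depth.
- bot.sign_off(): hands the job in, once; it reports no verdict.
Trained networks look in a picture, given as the dict that the camera call returned (one of the last four; its "shot" number tells which), for a name from the list of things; names that differ only in an ending like _2 or _b are one class to them, and where a whole thing is asked for, a point or a joint stands for the part that bears it (a point fixed in the world has none). Each returns a list of dicts, best first, with "score" (0 to 1); they miss things now and then, are a little off and sometimes report something else, mostly with a low value. They report only what shows in the picture. A call takes as long as a camera call.
- eyes.find_in(picture, query): "at" ([x, y, z] in m, in the coordinates of the camera as it stood for that picture, good to about 4 mm: the middle of the surface that is visible of it).
- eyes.cut_out(picture, query): "pixels" (400x640 bool, what is visible of it).
The state is a dict: "t": time; "q": joint angles; "qvel": joint speeds; "joint_efforts": joint torques, N m; "tool_pos": TCP position; "ee_rot": TCP orientation; "wrist_force": force on the tool from outside, world axes, zero at the start; "moment": the same for the moment, N m; "grip_width": finger opening in m.
Only numpy, scipy, OpenCV 4.12 (cv2) and the standard library are available. Lean on these libraries where they do the work, as an engineer would, in place of code of your own. Each camera call takes 0.05 s, during which the arm holds its last target. There are 200 camera calls.

## Working session

There is one attempt and no reset: what is moved stays moved. The work goes in short steps, Python scripts to look and compute and a tool call to move; the robot and the scene stay as the last step left them, time stands still between calls to the robot, and variables do not carry over. Pictures are saved under pics/ and viewed, about 12 in all and at most 16, crops included, and the job is handed in when it is done.

Besides the shell and the picture viewer there is one more tool, called as name([rows], argument=value, ...), one row to a line, values as JSON. send_rows: Moves the arm, as the interface text tells. Its arguments: {"type":"object","properties":{"commands":{"type":"array"},"grip_force":{"type":"number"}},"required":["commands"]}

```bash
ls; mkdir -p pics; python3 - <<'E'
from rig import bot, eyes
import cv2, numpy as np
s=bot.get_state(); print({k:np.round(v,3).tolist() for k,v in s.items()}, bot.tcp_to_grasp)
for n in ["scene","side"]:
    p=eyes.read_camera(n); cv2.imwrite(f"pics/{n}0.png",p["image"][:,:,::-1])
    R,t=np.array(p["R"]),np.array(p["t"])
    for q in ["long_coil","fat_coil","match_box","dummy_load","bench_strip","kit_rack"]:
        for d in eyes.find_in(p,q)[:2]:
            print(n,q,round(d["score"],2),np.round(R.T@(np.array(d["at"])-t),3))
E
```

```text
pics
{'t': 0.0, 'q': [1.099, 0.265, 1.605, 0.0, 1.274, -0.037], 'qvel': [0.001, 0.0, -0.0, 0.001, -0.002, -0.001], 'joint_efforts': [0.0, -51.51, -36.732, -0.0, 0.013, 0.0], 'tool_pos': [0.284, 0.612, 0.23], 'ee_rot': [[0.907, -0.001, 0.421], [-0.421, -0.002, 0.907], [-0.0, -1.0, -0.002]], 'wrist_force': [-0.696, -0.209, -0.119], 'moment': [0.004, 0.043, -0.002], 'grip_width': 0.086} 0.0187
scene fat_coil 0.73 [ 0.673 -0.105  0.082]
scene match_box 0.95 [ 0.667 -0.175  0.076]
scene dummy_load 0.69 [0.686 0.02  0.013]
scene dummy_load 0.62 [0.679 0.018 0.073]
scene bench_strip 0.75 [ 0.667 -0.171  0.081]
scene bench_strip 0.69 [ 0.685 -0.039  0.007]
scene kit_rack 0.63 [ 0.478 -0.052  0.01 ]
side long_coil 0.8 [ 0.659 -0.026  0.056]
side fat_coil 0.79 [ 0.655 -0.089  0.059]
side fat_coil 0.37 [0.651 0.065 0.002]
side match_box 0.79 [ 0.648 -0.153  0.058]
side dummy_load 0.85 [0.664 0.036 0.058]
side bench_strip 0.61 [0.651 0.065 0.002]
side kit_rack 0.6 [0.476 0.017 0.01 ]
```

View pics/scene0.png

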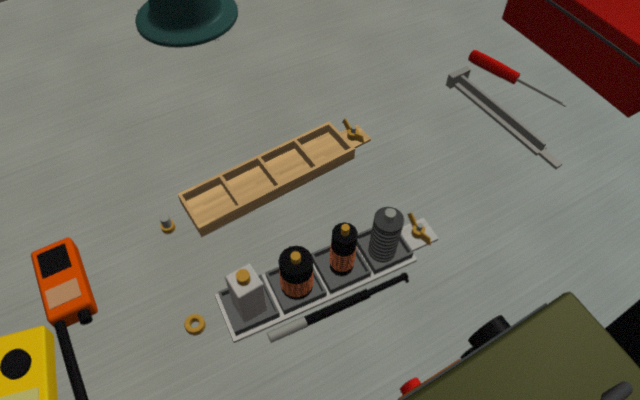

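View pics/side0.png

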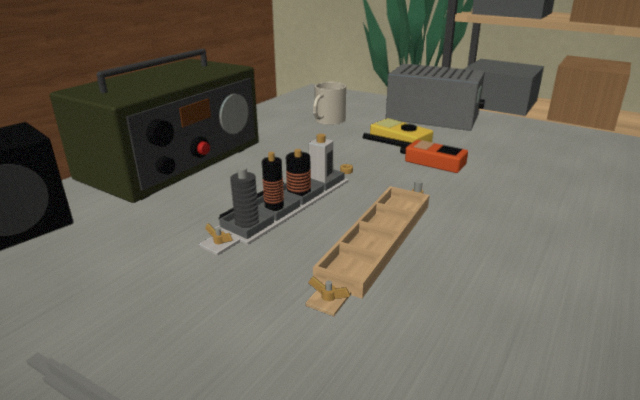

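The items stand in order from the wing nut: dummy load (386,235), long coil (342,248), fat coil (296,272), match box (244,292). The rack's wing nut is also at the +y end (355,130). Next I fit the poses from the masks.

```bash
cat > h.py <<'E'
import numpy as np, cv2
from rig import bot, eyes
from scipy.optimize import minimize
def proj(p,X):
    R=np.array(p["R"]);return cv2.projectPoints(np.array(X,float),cv2.Rodrigues(R)[0],np.array(p["t"],float),np.array(p["intrinsics"],float),np.array(p["dist_coeffs"],float))[0][:,0]
def cyl(r,z0,z1,n=24):
    a=np.linspace(0,2*np.pi,n,endpoint=False);return np.array([[r*np.cos(b),r*np.sin(b),z] for z in(z0,z1) for b in a])
def box(a,b,z0,z1): return np.array([[x,y,z] for z in(z0,z1) for x,y in((-a,-b),(a,-b),(a,b),(-a,b))])
M=lambda s:np.array(s)
ITEM={"long_coil":[cyl(.016,0,.085),cyl(.005,.085,.097)],"fat_coil":[cyl(.021,0,.07),cyl(.006,.07,.08)],
"match_box":[box(.017,.017,0,.075),cyl(.008,.075,.087)],"dummy_load":[cyl(.019,0,.078),cyl(.007,.078,.092)]}
def place(P,x,y,a,z0):
    c,s=np.cos(a),np.sin(a);return P@np.array([[c,s,0],[-s,c,0],[0,0,1]])+[x,y,z0]
def render(p,parts,x,y,a,z0):
    m=np.zeros((1600,2560),np.uint8)
    for P in parts:
        u=(proj(p,place(P,x,y,a,z0))+.5)*4
        cv2.fillConvexPoly(m,cv2.convexHull(np.round(u).astype(np.int32)),255)
    return cv2.resize(m,(640,400),interpolation=cv2.INTER_AREA)/255.
def fit(views,parts,x0,z0,yaw=True,occl=None):
    # views: list of (picture, mask, weight region)
    def cost(v):
        a=v[2] if yaw else x0[2]; e=0
        for p,m,w in views:
            r=render(p,parts,v[0],v[1],a,z0); e+=(np.abs(r-m)*w).sum()/m.sum()
        return e
    st=np.array([[0,0,0],[.012,0,0],[0,.012,0],[0,0,.1]])
    if not yaw: st=st[:3,:2]; x=np.array(x0[:2])
    else: x=np.array(x0)
    r=minimize(cost,x,method="Nelder-Mead",options=dict(initial_simplex=x+st,xatol=1e-4,fatol=1e-4,maxiter=150))
    return r.x,r.fun
E
python3 - <<'E'
from h import *
P={n:eyes.read_camera(n) for n in("scene","side")}
def mask(n,q):
    L=eyes.cut_out(P[n],q); 
    if not L: print("none",n,q);return None
    print(n,q,[(round(d["score"],2),int(d["pixels"].sum()),[int(v) for v in np.argwhere(d["pixels"]).mean(0)[::-1]]) for d in L[:3]])
    return L[0]["pixels"]
V={}
out={n:P[n]["image"].copy() for n in P}
for q,x0 in dict(long_coil=(.675,-.035),fat_coil=(.67,-.1),match_box=(.66,-.165),dummy_load=(.685,.03)).items():
    ms={n:mask(n,q) for n in P}
    for names in(["scene"],["side"],["scene","side"]):
        vs=[(P[n],ms[n].astype(float),1.) for n in names if ms[n] is not None]
        if vs: print(q,names,*[np.round(v,4) for v in fit(vs,ITEM[q],(*x0,0.),.009,False)])
for q in("kit_rack","bench_strip"):
    for n in P:
        m=mask(n,q)
        if m is not None:
            c,_=cv2.findContours(m.astype(np.uint8),cv2.RETR_EXTERNAL,cv2.CHAIN_APPROX_NONE); cv2.drawContours(out[n],c,-1,(255,0,255) if q=="kit_rack" else (0,255,0),1)
            np.save(f"{q}_{n}.npy",m)
cv2.imwrite("pics/m.png",np.hstack([cv2.resize(out["scene"][100:350,150:450],None,fx=1.3,fy=1.3),cv2.resize(out["side"][120:320,190:440],None,fx=1.625,fy=1.625)])[:,:,::-1])
E
```

```text
scene long_coil [(0.86, 1227, [342, 248])]
side long_coil [(0.65, 1065, [272, 182])]
long_coil ['scene'] [ 0.664  -0.0351] 0.0536
long_coil ['side'] [ 0.6677 -0.0373] 0.058
long_coil ['scene', 'side'] [ 0.665 -0.035] 0.1414
scene fat_coil [(0.7, 1479, [296, 271]), (0.41, 1206, [339, 270])]
side fat_coil [(0.82, 995, [297, 172])]
fat_coil ['scene'] [ 0.6584 -0.1003] 0.1214
fat_coil ['side'] [ 0.6653 -0.1064] 0.1168
fat_coil ['scene', 'side'] [ 0.661  -0.1007] 0.2578
scene match_box [(0.68, 1557, [246, 292])]
side match_box [(0.92, 946, [321, 158])]
match_box ['scene'] [ 0.6554 -0.1674] 0.0669
match_box ['side'] [ 0.6609 -0.1749] 0.1907
match_box ['scene', 'side'] [ 0.6556 -0.1677] 0.2813
scene dummy_load [(0.61, 1505, [385, 233])]
side dummy_load [(0.58, 1346, [244, 197])]
dummy_load ['scene'] [0.6707 0.0268] 0.0369
dummy_load ['side'] [0.6739 0.0255] 0.056
dummy_load ['scene', 'side'] [0.6714 0.0267] 0.1328
scene kit_rack [(0.7, 8556, [269, 175]), (0.52, 1565, [246, 292])]
side kit_rack [(0.7, 7061, [365, 249])]
scene bench_strip [(0.74, 1762, [351, 272])]
side bench_strip [(0.66, 1239, [251, 227])]
```

View pics/m.png

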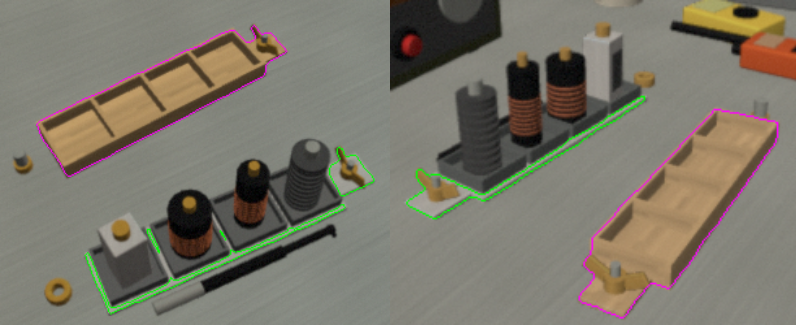

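```bash
python3 - <<'E'
from h import *
P={n:eyes.read_camera(n) for n in("scene","side")}
rack=[box(.0355,.1345,0,.024)]
tab=box(.05,.03,0,.05)+[0,.1665,0]
for names in(["scene"],["side"],["scene","side"]):
    x=np.array([.478,-.04,-.08])
    for k in range(3):
        vs=[(P[n],np.load(f"kit_rack_{n}.npy").astype(float),1-render(P[n],[tab],*x,0)) for n in names]
        x,f=fit(vs,rack,x,0)
    print(names,np.round(x,4),f)
for i,y in enumerate((-.099,-.033,.033,.099)):print(y,np.round(place(np.array([[0,y,.006]]),*x,0),4))
m=[(P[n],eyes.cut_out(P[n],"match_box")[0]["pixels"].astype(float),1.) for n in P]
for v in([m[0]],m): print(*[fit(v,ITEM["match_box"],(.656,-.168,a),.009) for a in(-.3,-.08,.2)])
E
```

```text
['scene'] [ 0.4781 -0.0483  0.0596] 0.018102574638193425
['side'] [ 0.4796 -0.0485  0.0626] 0.012561725929711977
['scene', 'side'] [ 0.4789 -0.0485  0.0601] 0.03957209148703267
-0.099 [[ 0.4848 -0.1473  0.006 ]]
-0.033 [[ 0.4809 -0.0814  0.006 ]]
0.033 [[ 0.4769 -0.0155  0.006 ]]
0.099 [[0.4729 0.0504 0.006 ]]
(array([ 0.65561827, -0.16766027, -0.05773709]), np.float64(0.0829076111607895)) (array([ 0.65591262, -0.16768794, -0.06055082]), np.float64(0.08504334979199875)) (array([ 0.65591663, -0.16783422, -0.06202581]), np.float64(0.0828583647603126))
(array([ 0.65606417, -0.16799416, -0.05160465]), np.float64(0.2681847793888223)) (array([ 0.65618165, -0.1679047 , -0.02393944]), np.float64(0.2634134649763428)) (array([ 0.65562245, -0.16783043, -0.00666598]), np.float64(0.26868844783779294))
```

send_rows([
  {"wy": 7, "hand": 85},
  {"wy": 7},
  {"wy": 7},
  {"wy": 7},
  {"wy": 7},
  {"wy": 7},
  {"wy": 7},
  {"wy": 7},
], grip_force=50)

```text
validation failed for argument at $.co...
```

send_rows([
  {"wy": 7},
  {"wy": 7},
  {},
])

```text
validation failed for argument at $.co...
```

```bash
cat >> h.py <<'E'
def togo(x,y,z,yaw):
    s=bot.get_state();R=s["ee_rot"];R=np.array(R);d=R.T@(np.array([x,y,z])-s["tool_pos"])*1000
    cy=np.arctan2(R[1,2],R[0,2]);print("t",round(s["t"],2),"tcp",np.round(s["tool_pos"],4),"d(tool,mm)",np.round(d,1),"wy",round(np.degrees(cy-yaw),2),"after wy in goal frame:",np.round(np.array([[np.sin(yaw),-np.cos(yaw),0],[0,0,-1],[np.cos(yaw),np.sin(yaw),0]])@(R@d),1),"F",np.round(s["wrist_force"],1),"w",round(s["grip_width"],4))
E
python3 -c "
from h import *
togo(.671,.0265,.045,-.08)"
```

```text
t 1.6 tcp [0.2843 0.6122 0.2313] d(tool,mm) [ 597.4  186.3 -368.3] wy 69.67 after wy in goal frame: [552.9 186.3 432.3] F [-0.5  0.2 -0.6] w 0.0856
```

send_rows([
  {"hand": 85, "dx": 0, "dy": 0, "dz": 0, "wx": 0, "wy": 7, "wz": 0},
  {"hand": 85, "dx": 0, "dy": 0, "dz": 0, "wx": 0, "wy": 7, "wz": 0},
  {"hand": 85, "dx": 0, "dy": 0, "dz": 0, "wx": 0, "wy": 7, "wz": 0},
  {"hand": 85, "dx": 0, "dy": 0, "dz": 0, "wx": 0, "wy": 7, "wz": 0},
  {"hand": 85, "dx": 0, "dy": 0, "dz": 0, "wx": 0, "wy": 7, "wz": 0},
  {"hand": 85, "dx": 0, "dy": 0, "dz": 0, "wx": 0, "wy": 7, "wz": 0},
  {"hand": 85, "dx": 0, "dy": 0, "dz": 0, "wx": 0, "wy": 7, "wz": 0},
  {"hand": 85, "dx": 0, "dy": 0, "dz": 0, "wx": 0, "wy": 7, "wz": 0},
], grip_force=50)

```text
t: 2.27
tool_pos: [0.2843, 0.6122, 0.2313]
ee_rot: [[0.152, 0.0, 0.988], [-0.988, 0.0, 0.152], [-0.0, -1.0, 0.0]]
wrist_force: [-0.1, -0.5, 0.4]
grip_width: 0.0847
```

send_rows([
  {"hand": 85, "dx": 0, "dy": 0, "dz": 0, "wx": 0, "wy": 7, "wz": 0},
  {"hand": 85, "dx": 0, "dy": 0, "dz": 0, "wx": 0, "wy": 7, "wz": 0},
  {"hand": 85, "dx": 30, "dy": 0, "dz": 24, "wx": 0, "wy": 0, "wz": 0},
  {"hand": 85, "dx": 30, "dy": 0, "dz": 24, "wx": 0, "wy": 0, "wz": 0},
  {"hand": 85, "dx": 30, "dy": 0, "dz": 24, "wx": 0, "wy": 0, "wz": 0},
  {"hand": 85, "dx": 30, "dy": 0, "dz": 24, "wx": 0, "wy": 0, "wz": 0},
  {"hand": 85, "dx": 30, "dy": 0, "dz": 24, "wx": 0, "wy": 0, "wz": 0},
  {"hand": 85, "dx": 30, "dy": 0, "dz": 24, "wx": 0, "wy": 0, "wz": 0},
])

```text
t: 2.93
tool_pos: [0.413, 0.419, 0.2315]
ee_rot: [[-0.085, 0.0, 0.996], [-0.996, 0.0, -0.085], [-0.0, -1.0, 0.0]]
wrist_force: [0.3, -0.1, -0.4]
grip_width: 0.0851
```

send_rows([
  {"hand": 85, "dx": 30, "dy": 0, "dz": 24, "wx": 0, "wy": 0, "wz": 0},
  {"hand": 85, "dx": 30, "dy": 0, "dz": 24, "wx": 0, "wy": 0, "wz": 0},
  {"hand": 85, "dx": 30, "dy": 0, "dz": 24, "wx": 0, "wy": 0, "wz": 0},
  {"hand": 85, "dx": 30, "dy": 0, "dz": 24, "wx": 0, "wy": 0, "wz": 0},
  {"hand": 85, "dx": 30, "dy": 0, "dz": 24, "wx": 0, "wy": 0, "wz": 0},
  {"hand": 85, "dx": 30, "dy": 0, "dz": 24, "wx": 0, "wy": 0, "wz": 0},
  {"hand": 85, "dx": 30, "dy": 0, "dz": 24, "wx": 0, "wy": 0, "wz": 0},
  {"hand": 85, "dx": 0, "dy": 0, "dz": 0, "wx": 0, "wy": 0, "wz": 0},
])

```text
t: 3.6
tool_pos: [0.5652, 0.1913, 0.2315]
ee_rot: [[-0.091, 0.003, 0.996], [-0.996, -0.003, -0.091], [0.003, -1.0, 0.003]]
wrist_force: [-0.3, 0.3, 0.1]
grip_width: 0.0852
```

```bash
python3 -c "
from h import *
togo(.671,.0265,.045,-.08)"
```

```text
t 3.6 tcp [0.5652 0.1913 0.2315] d(tool,mm) [154.  187.3 119.7] wy -0.62 after wy in goal frame: [155.8 186.5 118.6] F [-0.3  0.3  0.1] w 0.0852
```

send_rows([
  {"hand": 85, "dx": 31, "dy": 0, "dz": 24, "wx": 0, "wy": 0, "wz": 0},
  {"hand": 85, "dx": 31, "dy": 0, "dz": 24, "wx": 0, "wy": 0, "wz": 0},
  {"hand": 85, "dx": 31, "dy": 0, "dz": 24, "wx": 0, "wy": 0, "wz": 0},
  {"hand": 85, "dx": 31, "dy": 0, "dz": 24, "wx": 0, "wy": 0, "wz": 0},
  {"hand": 85, "dx": 31, "dy": 0, "dz": 24, "wx": 0, "wy": 0, "wz": 0},
  {"hand": 85, "dx": 0, "dy": 30, "dz": 0, "wx": 0, "wy": 0, "wz": 0},
  {"hand": 85, "dx": 0, "dy": 30, "dz": 0, "wx": 0, "wy": 0, "wz": 0},
  {"hand": 85, "dx": 0, "dy": 0, "dz": 0, "wx": 0, "wy": 0, "wz": 0},
])

```text
t: 4.27
tool_pos: [0.6639, 0.0315, 0.1641]
ee_rot: [[-0.087, -0.012, 0.996], [-0.996, 0.0, -0.087], [0.001, -1.0, -0.012]]
wrist_force: [-2.1, 0.4, -2.0]
grip_width: 0.0847
```

```bash
python3 -c "
from h import *
togo(.671,.0265,.045,-.08)
p=eyes.read_camera('wrist'); cv2.imwrite('pics/w1.png',p['image'][:,:,::-1])
for q,x0 in dict(long_coil=(.665,-.036),fat_coil=(.66,-.1),match_box=(.656,-.168),dummy_load=(.671,.0265)).items():
    L=eyes.cut_out(p,q)
    if L: print(q,round(L[0]['score'],2),L[0]['pixels'].sum(),fit([(p,L[0]['pixels'].astype(float),1.)],ITEM[q],(*x0,-.07),.009,False))
"
```

```text
t 4.27 tcp [0.6639 0.0315 0.1641] d(tool,mm) [  4.2 119.    8.9] wy -0.42 after wy in goal frame: [  4.4 119.1   7.5] F [-2.1  0.4 -2. ] w 0.0847
long_coil 0.88 2682 (array([ 0.6640081 , -0.03173479]), np.float64(0.09333391820561185))
fat_coil 0.79 1962 (array([ 0.65992384, -0.09113705]), np.float64(0.8208170934020906))
dummy_load 0.6 3095 (array([0.67048506, 0.02844718]), np.float64(0.023818302765371092))
```

View pics/w1.png

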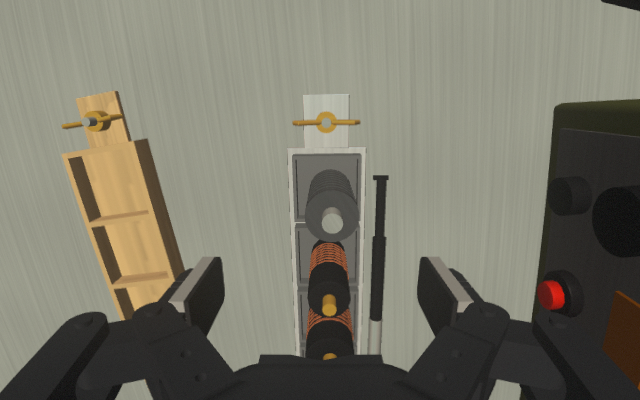

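Wrist view: the dummy load's connector is at (332,222), midway between the fingers at (220,290) and (420,290). That agrees with the fit to within 2 mm.

send_rows([
  {"hand": 85, "dx": 2, "dy": 0, "dz": 4, "wx": 0, "wy": 0, "wz": 0},
  {"hand": 85, "dx": 0, "dy": 0, "dz": 0, "wx": 0, "wy": 0, "wz": 0},
  {"hand": 85, "dx": 0, "dy": 0, "dz": 0, "wx": 0, "wy": 0, "wz": 0},
])

```text
t: 4.77
tool_pos: [0.6728, 0.0301, 0.1729]
ee_rot: [[-0.085, 0.002, 0.996], [-0.996, -0.0, -0.085], [-0.0, -1.0, 0.002]]
wrist_force: [0.6, -0.5, -0.3]
grip_width: 0.0848
```

```bash
python3 -c "
from h import *
togo(.671,.0275,.045,-.08)
"
```

```text
t 4.77 tcp [0.6728 0.0301 0.1729] d(tool,mm) [  2.8 127.9  -1.9] wy -0.31 after wy in goal frame: [  2.7 127.9  -1.6] F [ 0.6 -0.5 -0.3] w 0.0848
```

send_rows([
  {"hand": 85, "dx": 2.5, "dy": 30, "dz": -1.5, "wx": 0, "wy": 0, "wz": 0},
  {"hand": 85, "dx": 0, "dy": 30, "dz": 0, "wx": 0, "wy": 0, "wz": 0},
  {"hand": 85, "dx": 0, "dy": 25, "dz": 0, "wx": 0, "wy": 0, "wz": 0},
  {"hand": 85, "dx": 0, "dy": 20, "dz": 0, "wx": 0, "wy": 0, "wz": 0},
  {"hand": 85, "dx": 0, "dy": 15, "dz": 0, "wx": 0, "wy": 0, "wz": 0},
  {"hand": 85, "dx": 0, "dy": 8, "dz": 0, "wx": 0, "wy": 0, "wz": 0},
  {"hand": 85, "dx": 0, "dy": 0, "dz": 0, "wx": 0, "wy": 0, "wz": 0},
  {"hand": 85, "dx": 0, "dy": 0, "dz": 0, "wx": 0, "wy": 0, "wz": 0},
])

```text
t: 5.43
tool_pos: [0.6707, 0.0276, 0.0438]
ee_rot: [[-0.085, 0.001, 0.996], [-0.996, -0.0, -0.085], [-0.0, -1.0, 0.001]]
wrist_force: [-0.1, 0.2, 0.1]
grip_width: 0.0848
```

send_rows([
  {"hand": 25, "dx": 0, "dy": 0, "dz": 0, "wx": 0, "wy": 0, "wz": 0},
  {"hand": 25, "dx": 0, "dy": 0, "dz": 0, "wx": 0, "wy": 0, "wz": 0},
  {"hand": 25, "dx": 0, "dy": 0, "dz": 0, "wx": 0, "wy": 0, "wz": 0},
  {"hand": 25, "dx": 0, "dy": 0, "dz": 0, "wx": 0, "wy": 0, "wz": 0},
  {"hand": 25, "dx": 0, "dy": 0, "dz": 0, "wx": 0, "wy": 0, "wz": 0},
  {"hand": 25, "dx": 0, "dy": 0, "dz": 0, "wx": 0, "wy": 0, "wz": 0},
  {"hand": 25, "dx": 0, "dy": 0, "dz": 0, "wx": 0, "wy": 0, "wz": 0},
  {"hand": 25, "dx": 0, "dy": 0, "dz": 0, "wx": 0, "wy": 0, "wz": 0},
])

```text
t: 6.1
tool_pos: [0.671, 0.0275, 0.0447]
ee_rot: [[-0.086, 0.002, 0.996], [-0.996, 0.0, -0.086], [-0.0, -1.0, 0.002]]
wrist_force: [-1.5, -0.3, 5.8]
grip_width: 0.0367
```

send_rows([
  {"hand": 25, "dx": 0, "dy": -10, "dz": 0, "wx": 0, "wy": 0, "wz": 0},
  {"hand": 25, "dx": 0, "dy": -25, "dz": 0, "wx": 0, "wy": 0, "wz": 0},
  {"hand": 25, "dx": 0, "dy": -35, "dz": 0, "wx": 0, "wy": 0, "wz": 0},
  {"hand": 25, "dx": 0, "dy": -35, "dz": 0, "wx": 0, "wy": 0, "wz": 0},
  {"hand": 25, "dx": 0, "dy": -20, "dz": 0, "wx": 0, "wy": 0, "wz": 0},
  {"hand": 25, "dx": 0, "dy": -5, "dz": 0, "wx": 0, "wy": 0, "wz": 0},
  {"hand": 25, "dx": 0, "dy": 0, "dz": 0, "wx": 0, "wy": 0, "wz": 0},
])

```text
t: 6.68
tool_pos: [0.6715, 0.0275, 0.1758]
ee_rot: [[-0.086, 0.004, 0.996], [-0.996, 0.0, -0.086], [-0.0, -1.0, 0.004]]
wrist_force: [0.6, 0.2, -2.1]
grip_width: 0.0372
```

send_rows([
  {"hand": 25, "dx": 15, "dy": 0, "dz": -15, "wx": 0, "wy": 0, "wz": 0},
  {"hand": 25, "dx": 28, "dy": 0, "dz": -25, "wx": 0, "wy": 0, "wz": 0},
  {"hand": 25, "dx": 30, "dy": 0, "dz": -25, "wx": 0, "wy": 0, "wz": 0},
  {"hand": 25, "dx": 30, "dy": 0, "dz": -25, "wx": 0, "wy": 0, "wz": 0},
  {"hand": 25, "dx": 30, "dy": 0, "dz": -25, "wx": 0, "wy": 0, "wz": 0},
  {"hand": 25, "dx": 28, "dy": 0, "dz": -25, "wx": 0, "wy": 0, "wz": 0},
  {"hand": 25, "dx": 20, "dy": 0, "dz": -20, "wx": 0, "wy": 0, "wz": 0},
  {"hand": 25, "dx": 10, "dy": 0, "dz": -10, "wx": 0, "wy": 0, "wz": 0},
])

```text
t: 7.35
tool_pos: [0.4797, -0.1492, 0.1699]
ee_rot: [[-0.088, -0.007, 0.996], [-0.996, 0.001, -0.088], [-0.001, -1.0, -0.007]]
wrist_force: [-0.4, 0.2, -2.3]
grip_width: 0.0369
```

send_rows([
  {"hand": 25, "dx": 0, "dy": 0, "dz": 0, "wx": 0, "wy": 0, "wz": 0},
  {"hand": 25, "dx": 0, "dy": 0, "dz": 0, "wx": 0, "wy": 0, "wz": 0},
  {"hand": 25, "dx": 0, "dy": 0, "dz": 0, "wx": 0, "wy": 0, "wz": 0},
])

```text
t: 7.6
tool_pos: [0.4848, -0.1476, 0.1725]
ee_rot: [[-0.086, -0.001, 0.996], [-0.996, 0.001, -0.086], [-0.001, -1.0, -0.001]]
wrist_force: [0.1, 0.4, -1.8]
grip_width: 0.0369
```

```bash
python3 -c "
from h import *
togo(.4848,-.1473,.042,-.08)
p=eyes.read_camera('scene'); cv2.imwrite('pics/s2.png',p['image'][:,:,::-1])
"
```

```text
t 7.6 tcp [ 0.4848 -0.1476  0.1725] d(tool,mm) [ -0.2 130.5   0. ] wy -0.32 after wy in goal frame: [-3.000e-01  1.305e+02 -1.000e-01] F [ 0.1  0.4 -1.8] w 0.0369
```

View pics/s2.png

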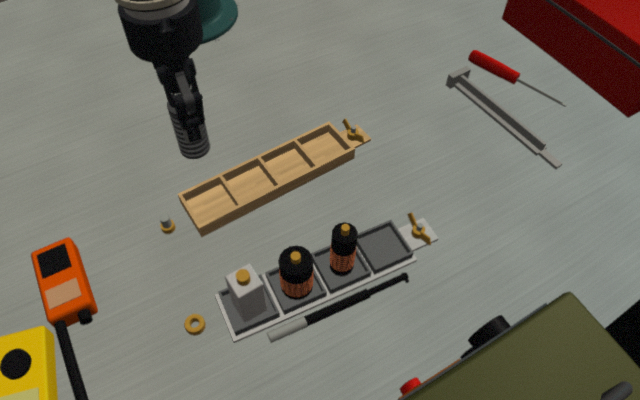

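The dummy load hangs upright in the gripper, with its foot at about (195,155). I lower it into the far pocket.

send_rows([
  {"hand": 25, "dx": 0, "dy": 15, "dz": 0, "wx": 0, "wy": 0, "wz": 0},
  {"hand": 25, "dx": 0, "dy": 30, "dz": 0, "wx": 0, "wy": 0, "wz": 0},
  {"hand": 25, "dx": 0, "dy": 30, "dz": 0, "wx": 0, "wy": 0, "wz": 0},
  {"hand": 25, "dx": 0, "dy": 25, "dz": 0, "wx": 0, "wy": 0, "wz": 0},
  {"hand": 25, "dx": 0, "dy": 15, "dz": 0, "wx": 0, "wy": 0, "wz": 0},
  {"hand": 25, "dx": 0, "dy": 9, "dz": 0, "wx": 0, "wy": 0, "wz": 0},
  {"hand": 25, "dx": 0, "dy": 4, "dz": 0, "wx": 0, "wy": 0, "wz": 0},
  {"hand": 25, "dx": 0, "dy": 2, "dz": 0, "wx": 0, "wy": 0, "wz": 0},
])

```text
t: 8.32
tool_pos: [0.4851, -0.1477, 0.0429]
ee_rot: [[-0.084, -0.0, 0.996], [-0.996, 0.0, -0.084], [-0.0, -1.0, -0.0]]
wrist_force: [0.7, 0.7, -1.3]
grip_width: 0.0369
```

send_rows([
  {"hand": 25, "dx": 0, "dy": 0, "dz": 0, "wx": 0, "wy": 0, "wz": 0},
  {"hand": 25, "dx": 0, "dy": 0, "dz": 0, "wx": 0, "wy": 0, "wz": 0},
])

```text
t: 8.48
tool_pos: [0.4858, -0.1485, 0.0445]
ee_rot: [[-0.085, 0.002, 0.996], [-0.996, -0.001, -0.085], [0.001, -1.0, 0.002]]
wrist_force: [0.3, -0.2, -1.8]
grip_width: 0.0372
```

send_rows([
  {"hand": 25, "dx": 0, "dy": 1.5, "dz": 0, "wx": 0, "wy": 0, "wz": 0},
  {"hand": 25, "dx": 0, "dy": 0, "dz": 0, "wx": 0, "wy": 0, "wz": 0},
  {"hand": 25, "dx": 0, "dy": 0, "dz": 0, "wx": 0, "wy": 0, "wz": 0},
])

```text
t: 8.73
tool_pos: [0.4849, -0.1484, 0.0425]
ee_rot: [[-0.086, 0.001, 0.996], [-0.996, -0.0, -0.086], [0.0, -1.0, 0.001]]
wrist_force: [0.3, -0.1, -0.5]
grip_width: 0.0367
```

send_rows([
  {"hand": 25, "dx": 0, "dy": 1, "dz": 0, "wx": 0, "wy": 0, "wz": 0},
  {"hand": 25, "dx": 0, "dy": 0, "dz": 0, "wx": 0, "wy": 0, "wz": 0},
  {"hand": 25, "dx": 0, "dy": 0, "dz": 0, "wx": 0, "wy": 0, "wz": 0},
])

```text
t: 8.98
tool_pos: [0.4849, -0.1485, 0.0416]
ee_rot: [[-0.086, 0.001, 0.996], [-0.996, -0.0, -0.086], [0.0, -1.0, 0.001]]
wrist_force: [-1.7, 0.8, 5.6]
grip_width: 0.037
```

send_rows([
  {"hand": 50, "dx": 0, "dy": 0, "dz": 0, "wx": 0, "wy": 0, "wz": 0},
  {"hand": 50, "dx": 0, "dy": 0, "dz": 0, "wx": 0, "wy": 0, "wz": 0},
  {"hand": 85, "dx": 0, "dy": 0, "dz": 0, "wx": 0, "wy": 0, "wz": 0},
  {"hand": 85, "dx": 0, "dy": 0, "dz": 0, "wx": 0, "wy": 0, "wz": 0},
  {"hand": 85, "dx": 0, "dy": 0, "dz": 0, "wx": 0, "wy": 0, "wz": 0},
  {"hand": 85, "dx": 0, "dy": 0, "dz": 0, "wx": 0, "wy": 0, "wz": 0},
])

```text
t: 9.48
tool_pos: [0.4844, -0.1482, 0.0406]
ee_rot: [[-0.086, -0.0, 0.996], [-0.996, 0.0, -0.086], [-0.0, -1.0, -0.0]]
wrist_force: [-0.1, 0.1, 0.1]
grip_width: 0.0849
```

send_rows([
  {"hand": 85, "dx": 0, "dy": -10, "dz": 0, "wx": 0, "wy": 0, "wz": 0},
  {"hand": 85, "dx": 0, "dy": -25, "dz": 0, "wx": 0, "wy": 0, "wz": 0},
  {"hand": 85, "dx": 0, "dy": -35, "dz": 0, "wx": 0, "wy": 0, "wz": 0},
  {"hand": 85, "dx": 0, "dy": -35, "dz": 0, "wx": 0, "wy": 0, "wz": 0},
  {"hand": 85, "dx": 0, "dy": -20, "dz": 0, "wx": 0, "wy": 0, "wz": 0},
  {"hand": 85, "dx": 0, "dy": -5, "dz": 0, "wx": 0, "wy": 0, "wz": 0},
  {"hand": 85, "dx": 0, "dy": 0, "dz": 0, "wx": 0, "wy": 0, "wz": 0},
])

```text
t: 10.07
tool_pos: [0.4862, -0.1488, 0.1738]
ee_rot: [[-0.086, 0.005, 0.996], [-0.996, -0.002, -0.086], [0.001, -1.0, 0.005]]
wrist_force: [0.6, -0.9, 0.1]
grip_width: 0.0848
```

send_rows([
  {"hand": 85, "dx": -9, "dy": 0, "dz": 13, "wx": 0, "wy": 0, "wz": 0},
  {"hand": 85, "dx": -20, "dy": 0, "dz": 25, "wx": 0, "wy": 0, "wz": 0},
  {"hand": 85, "dx": -20, "dy": 0, "dz": 25, "wx": 0, "wy": 0, "wz": 0},
  {"hand": 85, "dx": -20, "dy": 0, "dz": 25, "wx": 0, "wy": 0, "wz": 0},
  {"hand": 85, "dx": -20, "dy": 0, "dz": 25, "wx": 0, "wy": 0, "wz": 0},
  {"hand": 85, "dx": -20, "dy": 0, "dz": 25, "wx": 0, "wy": 0, "wz": 0},
  {"hand": 85, "dx": -13, "dy": 0, "dz": 20, "wx": 0, "wy": 0, "wz": 0},
  {"hand": 85, "dx": -7, "dy": 0, "dz": 10.5, "wx": 0, "wy": 0, "wz": 0},
])

```text
t: 10.73
tool_pos: [0.6646, -0.0315, 0.1675]
ee_rot: [[-0.084, -0.003, 0.996], [-0.996, 0.001, -0.084], [-0.001, -1.0, -0.003]]
wrist_force: [0.1, 0.7, -0.7]
grip_width: 0.0854
```

send_rows([
  {"hand": 85, "dx": 0, "dy": 0, "dz": 0, "wx": 0, "wy": 0, "wz": 0},
  {"hand": 85, "dx": 0, "dy": 0, "dz": 0, "wx": 0, "wy": 0, "wz": 0},
  {"hand": 85, "dx": 0, "dy": 0, "dz": 0, "wx": 0, "wy": 0, "wz": 0},
])

```text
t: 10.98
tool_pos: [0.6618, -0.0345, 0.1693]
ee_rot: [[-0.086, -0.003, 0.996], [-0.996, -0.0, -0.086], [0.0, -1.0, -0.003]]
wrist_force: [0.0, -0.7, 1.0]
grip_width: 0.0848
```

```bash
python3 -c "
from h import *
p=eyes.read_camera('wrist')
for q,x0 in dict(long_coil=(.665,-.036),fat_coil=(.66,-.1)).items():
    L=eyes.cut_out(p,q)
    if L: print(q,round(L[0]['score'],2),L[0]['pixels'].sum(),fit([(p,L[0]['pixels'].astype(float),1.)],ITEM[q],(*x0,-.07),.009,False))
togo(.664,-.0345,.045,-.08)
p2=eyes.read_camera('scene')
L=eyes.cut_out(p2,'dummy_load')
if L: print(fit([(p2,L[0]['pixels'].astype(float),1.)],ITEM['dummy_load'],(.485,-.147,0),.006,False))
cv2.imwrite('pics/s3.png',np.hstack([p2['image'][100:350,150:450],p['image'][80:330,180:480]])[:,:,::-1])
"
```

```text
long_coil 0.92 2258 (array([ 0.66398997, -0.03206349]), np.float64(0.07035551155803331))
t 11.13 tcp [ 0.6623 -0.035   0.1707] d(tool,mm) [ -0.6 125.7   1.7] wy -0.4 after wy in goal frame: [ -0.6 125.7   1.7] F [0.3 0.2 0.7] w 0.0852
(array([ 0.48418054, -0.14952688]), np.float64(0.11550575785869903))
```

View pics/s3.png

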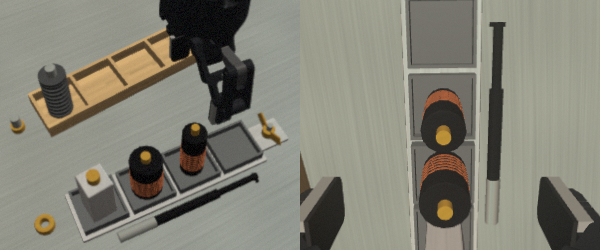

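The dummy load stands upright in the pocket farthest from the nut. The long coil is next.

send_rows([
  {"hand": 85, "dx": -1, "dy": 30, "dz": 1.7, "wx": 0, "wy": 0, "wz": 0},
  {"hand": 85, "dx": 0, "dy": 30, "dz": 0, "wx": 0, "wy": 0, "wz": 0},
  {"hand": 85, "dx": 0, "dy": 25, "dz": 0, "wx": 0, "wy": 0, "wz": 0},
  {"hand": 85, "dx": 0, "dy": 20, "dz": 0, "wx": 0, "wy": 0, "wz": 0},
  {"hand": 85, "dx": 0, "dy": 13, "dz": 0, "wx": 0, "wy": 0, "wz": 0},
  {"hand": 85, "dx": 0, "dy": 7.5, "dz": 0, "wx": 0, "wy": 0, "wz": 0},
  {"hand": 85, "dx": 0, "dy": 0, "dz": 0, "wx": 0, "wy": 0, "wz": 0},
  {"hand": 85, "dx": 0, "dy": 0, "dz": 0, "wx": 0, "wy": 0, "wz": 0},
])

```text
t: 11.9
tool_pos: [0.6656, -0.0335, 0.046]
ee_rot: [[-0.086, 0.001, 0.996], [-0.996, -0.0, -0.086], [0.0, -1.0, 0.001]]
wrist_force: [0.8, 0.7, 0.3]
grip_width: 0.0852
```

send_rows([
  {"hand": 20, "dx": 0, "dy": 0, "dz": 0, "wx": 0, "wy": 0, "wz": 0},
  {"hand": 20, "dx": 0, "dy": 0, "dz": 0, "wx": 0, "wy": 0, "wz": 0},
  {"hand": 20, "dx": 0, "dy": 0, "dz": 0, "wx": 0, "wy": 0, "wz": 0},
  {"hand": 20, "dx": 0, "dy": 0, "dz": 0, "wx": 0, "wy": 0, "wz": 0},
  {"hand": 20, "dx": 0, "dy": 0, "dz": 0, "wx": 0, "wy": 0, "wz": 0},
  {"hand": 20, "dx": 0, "dy": 0, "dz": 0, "wx": 0, "wy": 0, "wz": 0},
  {"hand": 20, "dx": 0, "dy": 0, "dz": 0, "wx": 0, "wy": 0, "wz": 0},
  {"hand": 20, "dx": 0, "dy": 0, "dz": 0, "wx": 0, "wy": 0, "wz": 0},
])

```text
t: 12.57
tool_pos: [0.6655, -0.0333, 0.0463]
ee_rot: [[-0.086, 0.001, 0.996], [-0.996, -0.0, -0.086], [0.0, -1.0, 0.001]]
wrist_force: [-1.6, 0.0, 4.9]
grip_width: 0.0307
```

send_rows([
  {"hand": 20, "dx": 0, "dy": -10, "dz": 0, "wx": 0, "wy": 0, "wz": 0},
  {"hand": 20, "dx": 0, "dy": -25, "dz": 0, "wx": 0, "wy": 0, "wz": 0},
  {"hand": 20, "dx": 0, "dy": -35, "dz": 0, "wx": 0, "wy": 0, "wz": 0},
  {"hand": 20, "dx": 0, "dy": -35, "dz": 0, "wx": 0, "wy": 0, "wz": 0},
  {"hand": 20, "dx": 0, "dy": -20, "dz": 0, "wx": 0, "wy": 0, "wz": 0},
  {"hand": 20, "dx": 0, "dy": -5, "dz": 0, "wx": 0, "wy": 0, "wz": 0},
  {"hand": 20, "dx": 0, "dy": 0, "dz": 0, "wx": 0, "wy": 0, "wz": 0},
])

```text
t: 13.15
tool_pos: [0.6666, -0.0334, 0.1779]
ee_rot: [[-0.086, 0.005, 0.996], [-0.996, -0.0, -0.086], [-0.0, -1.0, 0.005]]
wrist_force: [0.4, 0.1, -1.4]
grip_width: 0.0308
```

send_rows([
  {"hand": 20, "dx": 4, "dy": 0, "dz": -15, "wx": 0, "wy": 0, "wz": 0},
  {"hand": 20, "dx": 10, "dy": 0, "dz": -28, "wx": 0, "wy": 0, "wz": 0},
  {"hand": 20, "dx": 10, "dy": 0, "dz": -28, "wx": 0, "wy": 0, "wz": 0},
  {"hand": 20, "dx": 10, "dy": 0, "dz": -28, "wx": 0, "wy": 0, "wz": 0},
  {"hand": 20, "dx": 10, "dy": 0, "dz": -28, "wx": 0, "wy": 0, "wz": 0},
  {"hand": 20, "dx": 10, "dy": 0, "dz": -26, "wx": 0, "wy": 0, "wz": 0},
  {"hand": 20, "dx": 6, "dy": 0, "dz": -17, "wx": 0, "wy": 0, "wz": 0},
  {"hand": 20, "dx": 2.5, "dy": 0, "dz": -8, "wx": 0, "wy": 0, "wz": 0},
])

```text
t: 13.82
tool_pos: [0.4779, -0.0802, 0.1719]
ee_rot: [[-0.086, -0.007, 0.996], [-0.996, 0.001, -0.086], [-0.001, -1.0, -0.007]]
wrist_force: [0.7, -0.4, -1.8]
grip_width: 0.0311
```

send_rows([
  {"hand": 20, "dx": 0, "dy": 0, "dz": 0, "wx": 0, "wy": 0, "wz": 0},
  {"hand": 20, "dx": 0, "dy": 0, "dz": 0, "wx": 0, "wy": 0, "wz": 0},
  {"hand": 20, "dx": 0, "dy": 0, "dz": 0, "wx": 0, "wy": 0, "wz": 0},
])

```text
t: 14.07
tool_pos: [0.4833, -0.0801, 0.1749]
ee_rot: [[-0.085, 0.0, 0.996], [-0.996, 0.0, -0.085], [-0.0, -1.0, 0.0]]
wrist_force: [0.2, -0.2, -1.1]
grip_width: 0.0304
```

```bash
python3 -c "
from h import *
togo(.4809,-.0814,.042,-.08)
p=eyes.read_camera('scene'); cv2.imwrite('pics/s4.png',p['image'][0:330,80:480,::-1])
"
```

```text
t 14.07 tcp [ 0.4833 -0.0801  0.1749] d(tool,mm) [  1.5 132.9  -2.3] wy -0.32 after wy in goal frame: [  1.5 132.9  -2.3] F [ 0.2 -0.2 -1.1] w 0.0304
```

View pics/s4.png

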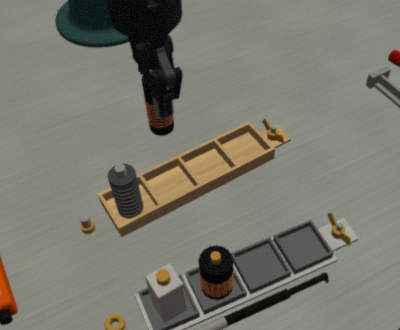

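The long coil hangs upright with its foot at crop (162,130). I lower it into the second pocket.

send_rows([
  {"hand": 20, "dx": 1.5, "dy": 15, "dz": -2.3, "wx": 0, "wy": 0, "wz": 0},
  {"hand": 20, "dx": 0, "dy": 30, "dz": 0, "wx": 0, "wy": 0, "wz": 0},
  {"hand": 20, "dx": 0, "dy": 30, "dz": 0, "wx": 0, "wy": 0, "wz": 0},
  {"hand": 20, "dx": 0, "dy": 25, "dz": 0, "wx": 0, "wy": 0, "wz": 0},
  {"hand": 20, "dx": 0, "dy": 15, "dz": 0, "wx": 0, "wy": 0, "wz": 0},
  {"hand": 20, "dx": 0, "dy": 9, "dz": 0, "wx": 0, "wy": 0, "wz": 0},
  {"hand": 20, "dx": 0, "dy": 4, "dz": 0, "wx": 0, "wy": 0, "wz": 0},
  {"hand": 20, "dx": 0, "dy": 2, "dz": 0, "wx": 0, "wy": 0, "wz": 0},
])

```text
t: 14.78
tool_pos: [0.4807, -0.0815, 0.045]
ee_rot: [[-0.085, -0.0, 0.996], [-0.996, 0.0, -0.085], [-0.0, -1.0, -0.0]]
wrist_force: [0.1, -0.2, -1.3]
grip_width: 0.0312
```

send_rows([
  {"hand": 20, "dx": 0, "dy": 1, "dz": 0, "wx": 0, "wy": 0, "wz": 0},
  {"hand": 20, "dx": 0, "dy": 0, "dz": 0, "wx": 0, "wy": 0, "wz": 0},
  {"hand": 20, "dx": 0, "dy": 0, "dz": 0, "wx": 0, "wy": 0, "wz": 0},
])

```text
t: 15.03
tool_pos: [0.4812, -0.0818, 0.0455]
ee_rot: [[-0.086, 0.002, 0.996], [-0.996, -0.0, -0.086], [0.0, -1.0, 0.002]]
wrist_force: [-0.7, -0.0, -1.1]
grip_width: 0.0309
```

send_rows([
  {"hand": 20, "dx": 0, "dy": 1, "dz": 0, "wx": 0, "wy": 0, "wz": 0},
  {"hand": 20, "dx": 0, "dy": 0, "dz": 0, "wx": 0, "wy": 0, "wz": 0},
  {"hand": 20, "dx": 0, "dy": 0, "dz": 0, "wx": 0, "wy": 0, "wz": 0},
])

```text
t: 15.28
tool_pos: [0.4803, -0.0817, 0.0437]
ee_rot: [[-0.086, 0.001, 0.996], [-0.996, -0.0, -0.086], [0.0, -1.0, 0.001]]
wrist_force: [0.5, 0.4, -1.3]
grip_width: 0.031
```

send_rows([
  {"hand": 20, "dx": 0, "dy": 1.2, "dz": 0, "wx": 0, "wy": 0, "wz": 0},
  {"hand": 20, "dx": 0, "dy": 0, "dz": 0, "wx": 0, "wy": 0, "wz": 0},
  {"hand": 20, "dx": 0, "dy": 0, "dz": 0, "wx": 0, "wy": 0, "wz": 0},
])

```text
t: 15.53
tool_pos: [0.4804, -0.0817, 0.0433]
ee_rot: [[-0.086, 0.0, 0.996], [-0.996, -0.0, -0.086], [0.0, -1.0, 0.0]]
wrist_force: [-2.4, 0.3, 6.3]
grip_width: 0.0311
```

send_rows([
  {"hand": 45, "dx": 0, "dy": 0, "dz": 0, "wx": 0, "wy": 0, "wz": 0},
  {"hand": 45, "dx": 0, "dy": 0, "dz": 0, "wx": 0, "wy": 0, "wz": 0},
  {"hand": 85, "dx": 0, "dy": 0, "dz": 0, "wx": 0, "wy": 0, "wz": 0},
  {"hand": 85, "dx": 0, "dy": 0, "dz": 0, "wx": 0, "wy": 0, "wz": 0},
  {"hand": 85, "dx": 0, "dy": 0, "dz": 0, "wx": 0, "wy": 0, "wz": 0},
  {"hand": 85, "dx": 0, "dy": 0, "dz": 0, "wx": 0, "wy": 0, "wz": 0},
])

```text
t: 16.03
tool_pos: [0.48, -0.0816, 0.042]
ee_rot: [[-0.086, -0.0, 0.996], [-0.996, 0.0, -0.086], [-0.0, -1.0, -0.0]]
wrist_force: [-0.1, -0.4, -0.2]
grip_width: 0.085
```

send_rows([
  {"hand": 85, "dx": 0, "dy": -10, "dz": 0, "wx": 0, "wy": 0, "wz": 0},
  {"hand": 85, "dx": 0, "dy": -25, "dz": 0, "wx": 0, "wy": 0, "wz": 0},
  {"hand": 85, "dx": 0, "dy": -35, "dz": 0, "wx": 0, "wy": 0, "wz": 0},
  {"hand": 85, "dx": 0, "dy": -35, "dz": 0, "wx": 0, "wy": 0, "wz": 0},
  {"hand": 85, "dx": 0, "dy": -20, "dz": 0, "wx": 0, "wy": 0, "wz": 0},
  {"hand": 85, "dx": 0, "dy": -5, "dz": 0, "wx": 0, "wy": 0, "wz": 0},
  {"hand": 85, "dx": 0, "dy": 0, "dz": 0, "wx": 0, "wy": 0, "wz": 0},
])

```text
t: 16.62
tool_pos: [0.4818, -0.082, 0.1749]
ee_rot: [[-0.086, 0.005, 0.996], [-0.996, -0.001, -0.086], [0.001, -1.0, 0.005]]
wrist_force: [-0.4, -0.3, -0.1]
grip_width: 0.085
```

send_rows([
  {"hand": 85, "dx": 2, "dy": 0, "dz": 15, "wx": 0, "wy": 0, "wz": 0},
  {"hand": 85, "dx": 0, "dy": 0, "dz": 28, "wx": 0, "wy": 0, "wz": 0},
  {"hand": 85, "dx": 0, "dy": 0, "dz": 28, "wx": 0, "wy": 0, "wz": 0},
  {"hand": 85, "dx": 0, "dy": 0, "dz": 28, "wx": 0, "wy": 0, "wz": 0},
  {"hand": 85, "dx": 0, "dy": 0, "dz": 28, "wx": 0, "wy": 0, "wz": 0},
  {"hand": 85, "dx": 0, "dy": 0, "dz": 26, "wx": 0, "wy": 0, "wz": 0},
  {"hand": 85, "dx": 0, "dy": 0, "dz": 18, "wx": 0, "wy": 0, "wz": 0},
  {"hand": 85, "dx": 0, "dy": 0, "dz": 8, "wx": 0, "wy": 0, "wz": 0},
])

```text
t: 17.28
tool_pos: [0.659, -0.0989, 0.1691]
ee_rot: [[-0.085, -0.003, 0.996], [-0.996, 0.001, -0.085], [-0.0, -1.0, -0.003]]
wrist_force: [-0.5, 0.4, 0.3]
grip_width: 0.0849
```

send_rows([
  {"hand": 85, "dx": 0, "dy": 0, "dz": 0, "wx": 0, "wy": 0, "wz": 0},
  {"hand": 85, "dx": 0, "dy": 0, "dz": 0, "wx": 0, "wy": 0, "wz": 0},
  {"hand": 85, "dx": 0, "dy": 0, "dz": 0, "wx": 0, "wy": 0, "wz": 0},
])

```text
t: 17.53
tool_pos: [0.6565, -0.0987, 0.171]
ee_rot: [[-0.086, -0.003, 0.996], [-0.996, 0.0, -0.086], [-0.0, -1.0, -0.003]]
wrist_force: [-0.4, 0.9, 0.3]
grip_width: 0.0848
```

```bash
python3 -c "
from h import *
p=eyes.read_camera('wrist')
for q,x0 in dict(fat_coil=(.66,-.1)).items():
    L=eyes.cut_out(p,q)
    if L: print(q,round(L[0]['score'],2),L[0]['pixels'].sum(),fit([(p,L[0]['pixels'].astype(float),1.)],ITEM[q],(*x0,-.07),.009,False))
togo(.659,-.099,.041,-.08)
p2=eyes.read_camera('scene')
cv2.imwrite('pics/s5.png',np.hstack([p2['image'][100:350,150:450],p['image'][80:330,180:480]])[:,:,::-1])
"
```

```text
fat_coil 0.97 3123 (array([ 0.65926029, -0.09902663]), np.float64(0.029131114501516266))
t 17.63 tcp [ 0.6569 -0.0988  0.1719] d(tool,mm) [  0.  130.9   2.3] wy -0.33 after wy in goal frame: [  0.  130.9   2.1] F [-0.1 -0.   0.4] w 0.085
```

View pics/s5.png

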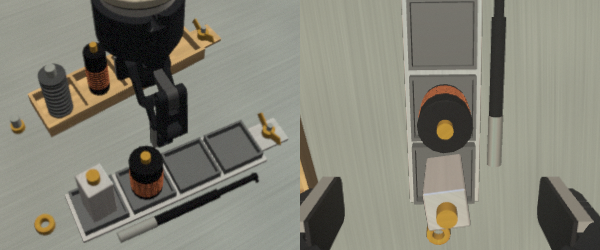

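The long coil is upright in pocket 2. The fat coil's fit agrees with the plan.

send_rows([
  {"hand": 85, "dx": 0, "dy": 30, "dz": 2, "wx": 0, "wy": 0, "wz": 0},
  {"hand": 85, "dx": 0, "dy": 30, "dz": 0, "wx": 0, "wy": 0, "wz": 0},
  {"hand": 85, "dx": 0, "dy": 27, "dz": 0, "wx": 0, "wy": 0, "wz": 0},
  {"hand": 85, "dx": 0, "dy": 22, "dz": 0, "wx": 0, "wy": 0, "wz": 0},
  {"hand": 85, "dx": 0, "dy": 14, "dz": 0, "wx": 0, "wy": 0, "wz": 0},
  {"hand": 85, "dx": 0, "dy": 7, "dz": 0, "wx": 0, "wy": 0, "wz": 0},
  {"hand": 85, "dx": 0, "dy": 0, "dz": 0, "wx": 0, "wy": 0, "wz": 0},
  {"hand": 85, "dx": 0, "dy": 0, "dz": 0, "wx": 0, "wy": 0, "wz": 0},
])

```text
t: 18.35
tool_pos: [0.6608, -0.0993, 0.043]
ee_rot: [[-0.086, 0.001, 0.996], [-0.996, -0.0, -0.086], [0.0, -1.0, 0.001]]
wrist_force: [0.4, -0.2, 0.5]
grip_width: 0.0851
```

send_rows([
  {"hand": 28, "dx": 0, "dy": 0, "dz": 0, "wx": 0, "wy": 0, "wz": 0},
  {"hand": 28, "dx": 0, "dy": 0, "dz": 0, "wx": 0, "wy": 0, "wz": 0},
  {"hand": 28, "dx": 0, "dy": 0, "dz": 0, "wx": 0, "wy": 0, "wz": 0},
  {"hand": 28, "dx": 0, "dy": 0, "dz": 0, "wx": 0, "wy": 0, "wz": 0},
  {"hand": 28, "dx": 0, "dy": 0, "dz": 0, "wx": 0, "wy": 0, "wz": 0},
  {"hand": 28, "dx": 0, "dy": 0, "dz": 0, "wx": 0, "wy": 0, "wz": 0},
  {"hand": 28, "dx": 0, "dy": 0, "dz": 0, "wx": 0, "wy": 0, "wz": 0},
  {"hand": 28, "dx": 0, "dy": 0, "dz": 0, "wx": 0, "wy": 0, "wz": 0},
])

```text
t: 19.02
tool_pos: [0.661, -0.0993, 0.0436]
ee_rot: [[-0.086, 0.002, 0.996], [-0.996, -0.0, -0.086], [0.0, -1.0, 0.002]]
wrist_force: [-1.0, -0.5, 5.8]
grip_width: 0.0408
```

send_rows([
  {"hand": 28, "dx": 0, "dy": -10, "dz": 0, "wx": 0, "wy": 0, "wz": 0},
  {"hand": 28, "dx": 0, "dy": -25, "dz": 0, "wx": 0, "wy": 0, "wz": 0},
  {"hand": 28, "dx": 0, "dy": -35, "dz": 0, "wx": 0, "wy": 0, "wz": 0},
  {"hand": 28, "dx": 0, "dy": -35, "dz": 0, "wx": 0, "wy": 0, "wz": 0},
  {"hand": 28, "dx": 0, "dy": -20, "dz": 0, "wx": 0, "wy": 0, "wz": 0},
  {"hand": 28, "dx": 0, "dy": -5, "dz": 0, "wx": 0, "wy": 0, "wz": 0},
  {"hand": 28, "dx": 0, "dy": 0, "dz": 0, "wx": 0, "wy": 0, "wz": 0},
])

```text
t: 19.6
tool_pos: [0.6616, -0.0994, 0.1748]
ee_rot: [[-0.086, 0.005, 0.996], [-0.996, -0.001, -0.086], [0.0, -1.0, 0.005]]
wrist_force: [-0.3, 0.5, -1.4]
grip_width: 0.0406
```

send_rows([
  {"hand": 28, "dx": -5, "dy": 0, "dz": -15, "wx": 0, "wy": 0, "wz": 0},
  {"hand": 28, "dx": -10, "dy": 0, "dz": -30, "wx": 0, "wy": 0, "wz": 0},
  {"hand": 28, "dx": -10, "dy": 0, "dz": -30, "wx": 0, "wy": 0, "wz": 0},
  {"hand": 28, "dx": -11, "dy": 0, "dz": -30, "wx": 0, "wy": 0, "wz": 0},
  {"hand": 28, "dx": -11, "dy": 0, "dz": -30, "wx": 0, "wy": 0, "wz": 0},
  {"hand": 28, "dx": -10, "dy": 0, "dz": -27, "wx": 0, "wy": 0, "wz": 0},
  {"hand": 28, "dx": -7, "dy": 0, "dz": -18, "wx": 0, "wy": 0, "wz": 0},
  {"hand": 28, "dx": -3.5, "dy": 0, "dz": -9, "wx": 0, "wy": 0, "wz": 0},
])

```text
t: 20.27
tool_pos: [0.473, -0.0145, 0.1688]
ee_rot: [[-0.085, -0.007, 0.996], [-0.996, 0.001, -0.085], [-0.0, -1.0, -0.007]]
wrist_force: [-0.1, 0.2, -1.6]
grip_width: 0.0411
```

send_rows([
  {"hand": 28, "dx": 0, "dy": 0, "dz": 0, "wx": 0, "wy": 0, "wz": 0},
  {"hand": 28, "dx": 0, "dy": 0, "dz": 0, "wx": 0, "wy": 0, "wz": 0},
  {"hand": 28, "dx": 0, "dy": 0, "dz": 0, "wx": 0, "wy": 0, "wz": 0},
])

```text
t: 20.52
tool_pos: [0.4786, -0.0161, 0.1717]
ee_rot: [[-0.086, 0.0, 0.996], [-0.996, -0.0, -0.086], [0.0, -1.0, 0.0]]
wrist_force: [0.6, 0.8, -1.9]
grip_width: 0.0406
```

```bash
python3 -c "
from h import *
togo(.4769,-.0155,.042,-.08)
p=eyes.read_camera('scene'); cv2.imwrite('pics/s6.png',p['image'][0:330,80:480,::-1])
"
```

```text
t 20.52 tcp [ 0.4786 -0.0161  0.1717] d(tool,mm) [ -0.4 129.7  -1.8] wy -0.33 after wy in goal frame: [ -0.4 129.7  -1.7] F [ 0.6  0.8 -1.9] w 0.0406
```

View pics/s6.png

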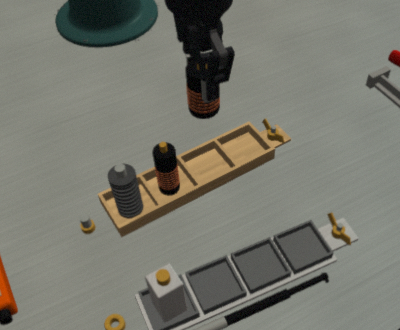

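The fat coil hangs upright with its foot at crop (203,112). I lower it into the third pocket.

send_rows([
  {"hand": 28, "dx": -0.5, "dy": 15, "dz": -1.7, "wx": 0, "wy": 0, "wz": 0},
  {"hand": 28, "dx": 0, "dy": 30, "dz": 0, "wx": 0, "wy": 0, "wz": 0},
  {"hand": 28, "dx": 0, "dy": 30, "dz": 0, "wx": 0, "wy": 0, "wz": 0},
  {"hand": 28, "dx": 0, "dy": 25, "dz": 0, "wx": 0, "wy": 0, "wz": 0},
  {"hand": 28, "dx": 0, "dy": 15, "dz": 0, "wx": 0, "wy": 0, "wz": 0},
  {"hand": 28, "dx": 0, "dy": 9, "dz": 0, "wx": 0, "wy": 0, "wz": 0},
  {"hand": 28, "dx": 0, "dy": 4, "dz": 0, "wx": 0, "wy": 0, "wz": 0},
  {"hand": 28, "dx": 0, "dy": 2, "dz": 0, "wx": 0, "wy": 0, "wz": 0},
])

```text
t: 21.23
tool_pos: [0.4767, -0.0153, 0.0417]
ee_rot: [[-0.086, -0.0, 0.996], [-0.996, -0.0, -0.086], [0.0, -1.0, -0.0]]
wrist_force: [-0.6, 0.8, -1.9]
grip_width: 0.0409
```

send_rows([
  {"hand": 28, "dx": 0, "dy": 2, "dz": 0, "wx": 0, "wy": 0, "wz": 0},
  {"hand": 28, "dx": 0, "dy": 0, "dz": 0, "wx": 0, "wy": 0, "wz": 0},
  {"hand": 28, "dx": 0, "dy": 0, "dz": 0, "wx": 0, "wy": 0, "wz": 0},
])

```text
t: 21.48
tool_pos: [0.4771, -0.0151, 0.0411]
ee_rot: [[-0.086, 0.002, 0.996], [-0.996, -0.0, -0.086], [-0.0, -1.0, 0.002]]
wrist_force: [0.3, -0.4, -0.9]
grip_width: 0.041
```

send_rows([
  {"hand": 28, "dx": 0, "dy": 0.8, "dz": 0, "wx": 0, "wy": 0, "wz": 0},
  {"hand": 28, "dx": 0, "dy": 0, "dz": 0, "wx": 0, "wy": 0, "wz": 0},
  {"hand": 28, "dx": 0, "dy": 0, "dz": 0, "wx": 0, "wy": 0, "wz": 0},
])

```text
t: 21.73
tool_pos: [0.4771, -0.0151, 0.0406]
ee_rot: [[-0.086, 0.002, 0.996], [-0.996, -0.0, -0.086], [0.0, -1.0, 0.002]]
wrist_force: [-1.5, 0.3, 5.9]
grip_width: 0.0408
```

send_rows([
  {"hand": 55, "dx": 0, "dy": 0, "dz": 0, "wx": 0, "wy": 0, "wz": 0},
  {"hand": 55, "dx": 0, "dy": 0, "dz": 0, "wx": 0, "wy": 0, "wz": 0},
  {"hand": 85, "dx": 0, "dy": 0, "dz": 0, "wx": 0, "wy": 0, "wz": 0},
  {"hand": 85, "dx": 0, "dy": 0, "dz": 0, "wx": 0, "wy": 0, "wz": 0},
  {"hand": 85, "dx": 0, "dy": 0, "dz": 0, "wx": 0, "wy": 0, "wz": 0},
  {"hand": 85, "dx": 0, "dy": 0, "dz": 0, "wx": 0, "wy": 0, "wz": 0},
])

```text
t: 22.23
tool_pos: [0.4759, -0.015, 0.0391]
ee_rot: [[-0.086, -0.0, 0.996], [-0.996, 0.0, -0.086], [-0.0, -1.0, -0.0]]
wrist_force: [-0.1, 0.7, 0.4]
grip_width: 0.0849
```

send_rows([
  {"hand": 85, "dx": 0, "dy": -10, "dz": 0, "wx": 0, "wy": 0, "wz": 0},
  {"hand": 85, "dx": 0, "dy": -25, "dz": 0, "wx": 0, "wy": 0, "wz": 0},
  {"hand": 85, "dx": 0, "dy": -35, "dz": 0, "wx": 0, "wy": 0, "wz": 0},
  {"hand": 85, "dx": 0, "dy": -35, "dz": 0, "wx": 0, "wy": 0, "wz": 0},
  {"hand": 85, "dx": 0, "dy": -20, "dz": 0, "wx": 0, "wy": 0, "wz": 0},
  {"hand": 85, "dx": 0, "dy": -5, "dz": 0, "wx": 0, "wy": 0, "wz": 0},
  {"hand": 85, "dx": 0, "dy": 0, "dz": 0, "wx": 0, "wy": 0, "wz": 0},
])

```text
t: 22.82
tool_pos: [0.4778, -0.0152, 0.1721]
ee_rot: [[-0.086, 0.005, 0.996], [-0.996, -0.0, -0.086], [-0.0, -1.0, 0.005]]
wrist_force: [0.3, 0.7, -0.4]
grip_width: 0.085
```

send_rows([
  {"hand": 85, "dx": 11, "dy": 0, "dz": 16, "wx": 0, "wy": 0, "wz": 0},
  {"hand": 85, "dx": 22, "dy": 0, "dz": 30, "wx": 0, "wy": 0, "wz": 0},
  {"hand": 85, "dx": 22, "dy": 0, "dz": 30, "wx": 0, "wy": 0, "wz": 0},
  {"hand": 85, "dx": 22, "dy": 0, "dz": 30, "wx": 0, "wy": 0, "wz": 0},
  {"hand": 85, "dx": 22, "dy": 0, "dz": 30, "wx": 0, "wy": 0, "wz": 0},
  {"hand": 85, "dx": 20, "dy": 0, "dz": 28, "wx": 0, "wy": 0, "wz": 0},
  {"hand": 85, "dx": 13, "dy": 0, "dz": 18, "wx": 0, "wy": 0, "wz": 0},
  {"hand": 85, "dx": 5, "dy": 0, "dz": 10, "wx": 0, "wy": 0, "wz": 0},
])

```text
t: 23.48
tool_pos: [0.6559, -0.17, 0.1662]
ee_rot: [[-0.087, -0.003, 0.996], [-0.996, 0.0, -0.087], [-0.0, -1.0, -0.003]]
wrist_force: [-0.1, -0.7, -0.8]
grip_width: 0.0849
```

send_rows([
  {"hand": 85, "dx": 0, "dy": 0, "dz": 0, "wx": 0, "wy": 0, "wz": 0},
  {"hand": 85, "dx": 0, "dy": 0, "dz": 0, "wx": 0, "wy": 0, "wz": 0},
  {"hand": 85, "dx": 0, "dy": 0, "dz": 0, "wx": 0, "wy": 0, "wz": 0},
])

```text
t: 23.73
tool_pos: [0.654, -0.1667, 0.168]
ee_rot: [[-0.085, -0.003, 0.996], [-0.996, 0.001, -0.085], [-0.001, -1.0, -0.003]]
wrist_force: [0.3, 0.7, 0.2]
grip_width: 0.0851
```

```bash
python3 -c "
from h import *
p=eyes.read_camera('wrist')
L=eyes.cut_out(p,'match_box')
if L:
  for a in(-.2,0.):print(round(L[0]['score'],2),L[0]['pixels'].sum(),fit([(p,L[0]['pixels'].astype(float),1.)],ITEM['match_box'],(.656,-.168,a),.009))
togo(.656,-.168,.043,-.08)
p2=eyes.read_camera('scene')
cv2.imwrite('pics/s7.png',np.hstack([p2['image'][100:350,150:450],p['image'][80:330,180:480]])[:,:,::-1])
"
```

```text
0.85 2884 (array([ 0.65545059, -0.16493497,  0.05690351]), np.float64(0.042982241440265426))
0.85 2884 (array([ 0.65537991, -0.16477567,  0.05886686]), np.float64(0.044030621957520874))
t 23.83 tcp [ 0.6544 -0.1667  0.169 ] d(tool,mm) [  1.2 126.    1.9] wy -0.28 after wy in goal frame: [  1.1 126.    1.7] F [-0.9 -0.4  0. ] w 0.085
```

View pics/s7.png

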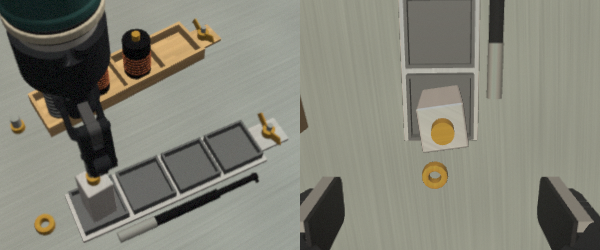

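The match box is turned about 0.14 rad relative to the gripper; in the wrist crop the top's near edge runs from (424,150) to (468,144). I turn the wrist −7° before descending.

send_rows([
  {"hand": 85, "dx": 0, "dy": 0, "dz": 0, "wx": 0, "wy": -7, "wz": 0},
  {"hand": 85, "dx": -0.5, "dy": 30, "dz": 1, "wx": 0, "wy": 0, "wz": 0},
  {"hand": 85, "dx": 0, "dy": 30, "dz": 0, "wx": 0, "wy": 0, "wz": 0},
  {"hand": 85, "dx": 0, "dy": 30, "dz": 0, "wx": 0, "wy": 0, "wz": 0},
  {"hand": 85, "dx": 0, "dy": 20, "dz": 0, "wx": 0, "wy": 0, "wz": 0},
  {"hand": 85, "dx": 0, "dy": 14, "dz": 0, "wx": 0, "wy": 0, "wz": 0},
  {"hand": 85, "dx": 0, "dy": 0, "dz": 0, "wx": 0, "wy": 0, "wz": 0},
  {"hand": 85, "dx": 0, "dy": 0, "dz": 0, "wx": 0, "wy": 0, "wz": 0},
])

```text
t: 24.55
tool_pos: [0.6561, -0.1669, 0.0452]
ee_rot: [[0.037, -0.001, 0.999], [-0.999, 0.0, 0.037], [-0.0, -1.0, -0.001]]
wrist_force: [-0.2, -0.2, 0.8]
grip_width: 0.085
```

send_rows([
  {"hand": 22, "dx": 0, "dy": 0, "dz": 0, "wx": 0, "wy": 0, "wz": 0},
  {"hand": 22, "dx": 0, "dy": 0, "dz": 0, "wx": 0, "wy": 0, "wz": 0},
  {"hand": 22, "dx": 0, "dy": 0, "dz": 0, "wx": 0, "wy": 0, "wz": 0},
  {"hand": 22, "dx": 0, "dy": 0, "dz": 0, "wx": 0, "wy": 0, "wz": 0},
  {"hand": 22, "dx": 0, "dy": 0, "dz": 0, "wx": 0, "wy": 0, "wz": 0},
  {"hand": 22, "dx": 0, "dy": 0, "dz": 0, "wx": 0, "wy": 0, "wz": 0},
  {"hand": 22, "dx": 0, "dy": 0, "dz": 0, "wx": 0, "wy": 0, "wz": 0},
  {"hand": 22, "dx": 0, "dy": 0, "dz": 0, "wx": 0, "wy": 0, "wz": 0},
])

```text
t: 25.22
tool_pos: [0.6573, -0.1678, 0.0468]
ee_rot: [[0.036, 0.002, 0.999], [-0.999, -0.001, 0.036], [0.001, -1.0, 0.002]]
wrist_force: [-1.1, -0.1, 5.7]
grip_width: 0.0334
```

send_rows([
  {"hand": 22, "dx": 0, "dy": -10, "dz": 0, "wx": 0, "wy": 0, "wz": 0},
  {"hand": 22, "dx": 0, "dy": -25, "dz": 0, "wx": 0, "wy": 0, "wz": 0},
  {"hand": 22, "dx": 0, "dy": -35, "dz": 0, "wx": 0, "wy": 0, "wz": 0},
  {"hand": 22, "dx": 0, "dy": -35, "dz": 0, "wx": 0, "wy": 0, "wz": 0},
  {"hand": 22, "dx": 0, "dy": -20, "dz": 0, "wx": 0, "wy": 0, "wz": 0},
  {"hand": 22, "dx": 0, "dy": -5, "dz": 0, "wx": 0, "wy": 0, "wz": 0},
  {"hand": 22, "dx": 0, "dy": 0, "dz": 0, "wx": 0, "wy": 0, "wz": 0},
])

```text
t: 25.8
tool_pos: [0.6578, -0.1677, 0.1778]
ee_rot: [[0.036, 0.004, 0.999], [-0.999, -0.001, 0.036], [0.001, -1.0, 0.004]]
wrist_force: [-0.6, 0.7, -3.1]
grip_width: 0.0336
```

send_rows([
  {"hand": 22, "dx": -13, "dy": 0, "dz": -10, "wx": 0, "wy": 0, "wz": 0},
  {"hand": 22, "dx": -30, "dy": 0, "dz": -23, "wx": 0, "wy": 0, "wz": 0},
  {"hand": 22, "dx": -30, "dy": 0, "dz": -24, "wx": 0, "wy": 0, "wz": 0},
  {"hand": 22, "dx": -30, "dy": 0, "dz": -24, "wx": 0, "wy": 0, "wz": 0},
  {"hand": 22, "dx": -30, "dy": 0, "dz": -24, "wx": 0, "wy": 0, "wz": 0},
  {"hand": 22, "dx": -30, "dy": 0, "dz": -24, "wx": 0, "wy": 0, "wz": 0},
  {"hand": 22, "dx": -30, "dy": 0, "dz": -23, "wx": 0, "wy": 0, "wz": 0},
  {"hand": 22, "dx": -20, "dy": 0, "dz": -15, "wx": 0, "wy": 0, "wz": 0},
])

```text
t: 26.47
tool_pos: [0.4769, 0.0413, 0.1717]
ee_rot: [[0.037, -0.007, 0.999], [-0.999, 0.001, 0.037], [-0.001, -1.0, -0.007]]
wrist_force: [1.0, -0.1, -2.3]
grip_width: 0.0334
```

send_rows([
  {"hand": 22, "dx": -10, "dy": 0, "dz": -8, "wx": 0, "wy": 0, "wz": 0},
  {"hand": 22, "dx": 0, "dy": 0, "dz": 0, "wx": 0, "wy": 0, "wz": 0},
  {"hand": 22, "dx": 0, "dy": 0, "dz": 0, "wx": 0, "wy": 0, "wz": 0},
  {"hand": 22, "dx": 0, "dy": 0, "dz": 0, "wx": 0, "wy": 0, "wz": 0},
])

```text
t: 26.8
tool_pos: [0.4739, 0.0484, 0.1745]
ee_rot: [[0.036, -0.001, 0.999], [-0.999, -0.001, 0.036], [0.001, -1.0, -0.001]]
wrist_force: [0.6, -0.6, -1.8]
grip_width: 0.0333
```

```bash
python3 -c "
from h import *
togo(.4729,.0504,.042,.04)
p=eyes.read_camera('scene'); cv2.imwrite('pics/s8.png',p['image'][0:330,80:480,::-1])
"
```

```text
t 26.8 tcp [0.4739 0.0484 0.1745] d(tool,mm) [ -2.1 132.5  -0.8] wy -0.21 after wy in goal frame: [ -2.  132.5  -0.9] F [ 0.6 -0.6 -1.8] w 0.0333
```

View pics/s8.png

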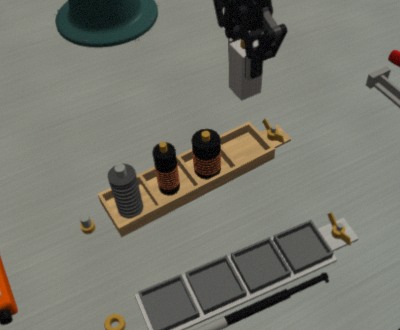

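The match box hangs upright at crop (245,80), and three items stand in their pockets. I lower the box into the pocket nearest the nut.

send_rows([
  {"hand": 22, "dx": -2, "dy": 15, "dz": -1, "wx": 0, "wy": 0, "wz": 0},
  {"hand": 22, "dx": 0, "dy": 30, "dz": 0, "wx": 0, "wy": 0, "wz": 0},
  {"hand": 22, "dx": 0, "dy": 30, "dz": 0, "wx": 0, "wy": 0, "wz": 0},
  {"hand": 22, "dx": 0, "dy": 25, "dz": 0, "wx": 0, "wy": 0, "wz": 0},
  {"hand": 22, "dx": 0, "dy": 15, "dz": 0, "wx": 0, "wy": 0, "wz": 0},
  {"hand": 22, "dx": 0, "dy": 9, "dz": 0, "wx": 0, "wy": 0, "wz": 0},
  {"hand": 22, "dx": 0, "dy": 4, "dz": 0, "wx": 0, "wy": 0, "wz": 0},
  {"hand": 22, "dx": 0, "dy": 2, "dz": 0, "wx": 0, "wy": 0, "wz": 0},
])

```text
t: 27.52
tool_pos: [0.473, 0.0504, 0.0449]
ee_rot: [[0.035, -0.0, 0.999], [-0.999, -0.0, 0.035], [0.0, -1.0, -0.0]]
wrist_force: [0.8, 0.1, -1.2]
grip_width: 0.0333
```

send_rows([
  {"hand": 22, "dx": 0, "dy": 2, "dz": 0, "wx": 0, "wy": 0, "wz": 0},
  {"hand": 22, "dx": 0, "dy": 0, "dz": 0, "wx": 0, "wy": 0, "wz": 0},
  {"hand": 22, "dx": 0, "dy": 0, "dz": 0, "wx": 0, "wy": 0, "wz": 0},
])

```text
t: 27.77
tool_pos: [0.4736, 0.051, 0.0444]
ee_rot: [[0.036, 0.002, 0.999], [-0.999, 0.0, 0.036], [-0.0, -1.0, 0.002]]
wrist_force: [0.3, -0.1, -2.2]
grip_width: 0.0337
```

send_rows([
  {"hand": 22, "dx": 0, "dy": 0.8, "dz": 0, "wx": 0, "wy": 0, "wz": 0},
  {"hand": 22, "dx": 0, "dy": 0, "dz": 0, "wx": 0, "wy": 0, "wz": 0},
  {"hand": 22, "dx": 0, "dy": 0, "dz": 0, "wx": 0, "wy": 0, "wz": 0},
])

```text
t: 28.02
tool_pos: [0.4736, 0.0511, 0.0437]
ee_rot: [[0.037, 0.002, 0.999], [-0.999, -0.0, 0.037], [0.0, -1.0, 0.002]]
wrist_force: [-0.8, 0.0, 4.2]
grip_width: 0.0335
```

Contact. Release, lift clear and check.

send_rows([
  {"hand": 48, "dx": 0, "dy": 0, "dz": 0, "wx": 0, "wy": 0, "wz": 0},
  {"hand": 48, "dx": 0, "dy": 0, "dz": 0, "wx": 0, "wy": 0, "wz": 0},
  {"hand": 85, "dx": 0, "dy": 0, "dz": 0, "wx": 0, "wy": 0, "wz": 0},
  {"hand": 85, "dx": 0, "dy": 0, "dz": 0, "wx": 0, "wy": 0, "wz": 0},
  {"hand": 85, "dx": 0, "dy": 0, "dz": 0, "wx": 0, "wy": 0, "wz": 0},
  {"hand": 85, "dx": 0, "dy": 0, "dz": 0, "wx": 0, "wy": 0, "wz": 0},
])

```text
t: 28.52
tool_pos: [0.4724, 0.051, 0.0424]
ee_rot: [[0.036, -0.0, 0.999], [-0.999, 0.0, 0.036], [-0.0, -1.0, -0.0]]
wrist_force: [0.4, 0.8, -0.8]
grip_width: 0.0847
```

send_rows([
  {"hand": 85, "dx": 0, "dy": -10, "dz": 0, "wx": 0, "wy": 0, "wz": 0},
  {"hand": 85, "dx": 0, "dy": -25, "dz": 0, "wx": 0, "wy": 0, "wz": 0},
  {"hand": 85, "dx": 0, "dy": -35, "dz": 0, "wx": 0, "wy": 0, "wz": 0},
  {"hand": 85, "dx": 0, "dy": -35, "dz": 0, "wx": 0, "wy": 0, "wz": 0},
  {"hand": 85, "dx": 0, "dy": -35, "dz": 0, "wx": 0, "wy": 0, "wz": 0},
  {"hand": 85, "dx": -20, "dy": -15, "dz": 0, "wx": 0, "wy": 0, "wz": 0},
  {"hand": 85, "dx": -35, "dy": 0, "dz": 0, "wx": 0, "wy": 0, "wz": 0},
  {"hand": 85, "dx": -35, "dy": 0, "dz": 0, "wx": 0, "wy": 0, "wz": 0},
])

```text
t: 29.18
tool_pos: [0.4708, 0.1416, 0.2009]
ee_rot: [[0.034, 0.006, 0.999], [-0.999, 0.001, 0.034], [-0.001, -1.0, 0.006]]
wrist_force: [1.4, 0.2, -0.6]
grip_width: 0.0847
```

send_rows([
  {"hand": 85, "dx": -35, "dy": 0, "dz": 0, "wx": 0, "wy": 0, "wz": 0},
  {"hand": 85, "dx": -20, "dy": 0, "dz": 0, "wx": 0, "wy": 0, "wz": 0},
  {"hand": 85, "dx": 0, "dy": 0, "dz": 0, "wx": 0, "wy": 0, "wz": 0},
  {"hand": 85, "dx": 0, "dy": 0, "dz": 0, "wx": 0, "wy": 0, "wz": 0},
])

```text
t: 29.52
tool_pos: [0.467, 0.1967, 0.1981]
ee_rot: [[0.039, 0.0, 0.999], [-0.999, -0.0, 0.039], [0.0, -1.0, 0.0]]
wrist_force: [0.6, -0.2, -0.4]
grip_width: 0.0846
```

```bash
python3 -c "
from h import *
P=[eyes.read_camera(n) for n in('scene','side')]
for q,x0 in dict(dummy_load=(.485,-.147),long_coil=(.481,-.081),fat_coil=(.477,-.0155),match_box=(.473,.05)).items():
  for p,n in zip(P,('scene','side')):
    L=eyes.cut_out(p,q)
    if L: print(q,n,round(L[0]['score'],2),L[0]['pixels'].sum(),fit([(p,L[0]['pixels'].astype(float),1.)],ITEM[q],(*x0,.04),.006,False))
print(bot.get_state()['t'],bot.get_state()['tool_pos'])
cv2.imwrite('pics/end.png',np.hstack([P[0]['image'][60:340,130:480],cv2.resize(P[1]['image'][110:318,200:460],(350,280))])[:,:,::-1])
"
```

```text
dummy_load scene 0.82 1339 (array([ 0.48542251, -0.15009208]), np.float64(0.05351667179194306))
dummy_load side 0.59 849 (array([ 0.48888257, -0.15806543]), np.float64(0.463886001986189))
long_coil side 0.8 967 (array([ 0.48338518, -0.08868121]), np.float64(0.30764645051402156))
fat_coil scene 0.59 1311 (array([ 0.47691459, -0.01679115]), np.float64(0.05693004890743482))
fat_coil side 0.32 1460 (array([ 4.57692187, -4.2336875 ]), np.float64(1.0))
match_box scene 0.64 1279 (array([0.47283012, 0.05196518]), np.float64(0.09613515460914623))
match_box side 0.62 1915 (array([0.47632886, 0.04868347]), np.float64(0.10913018993498183))
30.0167 [0.46731372 0.19537453 0.19749147]
```

View pics/end.png

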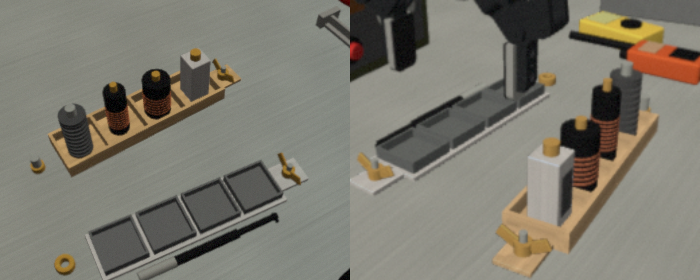

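All four stand upright in their pockets in the right order, and the arm is clear of them.

```bash
python3 -c "
from rig import bot
print(bot.sign_off())"
```

```text
the job is handed in; nothing more can be done
None
```

I moved all four accessories into the kit rack in reverse order and handed the job in at about 30 s. Counting from the pocket farthest from the wing nut, the rack now holds `dummy_load`, `long_coil`, `fat_coil` and `match_box`.

**Last checks:**
- **Final pictures:** the scene and side views show every item upright in its own pocket, the strip empty, and the gripper open about 0.15 m from the nearest item.
- **Positions:** the scene-camera fits put `dummy_load`, `fat_coil` and `match_box` within 3 mm of their pocket centres.
- **Forces:** I let go of each item only after feeling it touch the pocket floor. The wrist force readings never passed about 7 N.

**What failed or disagreed:**
- **Scene camera:** the network did not find `long_coil` in the final scene picture.
- **Side camera:** fits were poor for the three items partly hidden behind others. `dummy_load` and `long_coil` came out 8–11 mm off, and the `fat_coil` fit failed completely.
- **`long_coil`:** its place therefore rests on the pictures and on where the gripper released it.

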